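# Zero a coffee grinder at burr touch, then open it five clicks

## Robot

A 7-joint arm with a two-finger parallel gripper is mounted at the origin on a cart in front of the work surface, level with it; the furniture and walls round the work are solid. World frame = base frame: x ahead of the robot, y to its left, z up, the work surface at z = 0. Lengths are in m, angles in degrees, forces in N, time in s.
With the tool pointing down it reaches from about 0.4 to 0.85 m from the base axis. Payload 4.5 kg.
Tool frame: the origin (TCP) lies on the centre line of the jaws, within the pads' length; the fingertips stand 17 mm ahead of it and the grasp point (between the pads) lies 2 mm behind it (manip.tip_extent is the distance from the TCP to the fingertips, in m); z points along the fingers, y is the line along which they close (so a half turn about z gives the same grasp; the last joint's range is limited). The gripper opens to 88 mm and grips with 3 to 60 N. Pads are 18 mm wide; open, the fingers measure 123 mm over their backs; the gripper's body (75 mm by 187 mm) begins 45 mm behind the grasp point.
Start: joints at [-66.704, 39.483, -11.15, 89.685, 9.013, 51.709, -12.324], TCP at [0.228, 0.582, 0.256] pointing down, gripper open.
Joint ranges: [-172.22, 172.22], [-26.19, 119.32], [-84.43, 86.54], [7.71, 146.69], [-57.33, 237.33], [2.42, 119.75], [-152.13, 152.13]. Speed limits (degrees/s): [147.25, 147.25, 180, 180, 180, 180, 180].

## Interface

Orientations are given as a 3x3 rotation matrix whose columns are the frame's x, y, z axes.
In Python, from bench import manip gives the robot as it stands.
- The arm moves only by the shell command python3 -m handwheel 'ROWS' [FORCE]. ROWS is JSON, a list of rows, each an object of numbers: "gripper": the opening, from 0 (shut) to 1 (fully open); "dx", "dy", "dz": the shift along the tool's x, y, z in mm; "roll": the turn about the tool's z in degrees. In form: [{"gripper": .., "dx": .., "dy": .., "dz": .., "roll": ..}, ...]. A call has 1 to 8 rows; each row is the pose to reach, as a shift and turn from the pose commanded when the call began, along the tool's axes at that moment; what a row does not reach only later rows make up. A row lasts 1/12 s, in which the tool goes at most 41.7 mm and 7.16 degrees, less where a joint would pass 70% of its speed; a pose out of reach is approached as far as the arm can. A call with a gripper value outside its range is refused whole. The fingers move at their own pace and stop on an object; FORCE is the grip in N (left out, the last holds). Time passes only in rows, so rows that repeat a pose let the fingers close. It gives the time, the measured TCP pose, the force, the opening and the grip force at its end, in the units of the state.
- manip.sense(): the state, without advancing time (a new reading comes with each control period).
- manip.get_image(name): name is "scene" or "side" or "wrist"; returns a dict with "image" (400x640x3 uint8, blue, green, red), "intrinsics" (3x3 intrinsics, pixels), "camera_from_world" (4x4, takes a point from world to camera coordinates). Camera axes: x right, y up, looking along -z (the intrinsics and any distortion apply to the point x, -y, -z); pixel columns grow to the right and rows downward; lengths in m; the calibration is good to about 2 mm. A picture is of the moment at which its call begins. There is no depth.
- manip.sign_off(): hands the job in; it is judged then, once.
The state is a dict: "time": time; "joint_pos": joint angles; "joint_velocities": joint speeds; "joint_efforts": joint torques, N m; "ee_pos": TCP position; "tcp_rot": TCP orientation; "contact_force": force on the tool from outside, world axes, zero at the start; "torque": the same for the moment, N m; "gripper_width": opening from 0.0 (shut) to 1.0 (fully open); "grasp_force": force on a finger pad.
Only numpy, scipy, OpenCV 4.12 (cv2) and the standard library are available. Lean on these libraries where they do the work, as an engineer would, in place of code of your own. Each camera call takes 0.05 s, during which the arm holds its last target. There are 200 camera calls.

## Task

The coffee grinder's burrs have been out for cleaning and its setting is lost. Push the lever of the adjustment ring clockwise (seen from above) gently until you feel the burrs touch, then push it back exactly five clicks from there and let go. Do not force the lever, and leave the glass under the spout, the spice jar, the mug and the teaspoon where they are.

Things in the scene. Friction and masses are not known exactly. Their poses are not given: they have to be found in the camera images.
- grinder: Dark steel coffee grinder, fixed to the worktop, 172 x 112 mm foot, head 110 mm across with its flat top at z 188. Origin: on the ring's axis, at worktop height; x points to its back (column), z up; the lever swings round its front. The 15 ticks on the head are 0.2 rad apart but say nothing of the true zero, which changes at each reassembly. Loading cup and lid on the ring top out at z 232.
- ring: Knurled aluminium ring, 101 mm across, z 189 to 208 mm, that turns on the grinder's vertical axis with the lever, cup and lid. Clockwise from above closes the burrs, counter-clockwise opens. It has a click stop every 0.2 rad and rests only in clicks. Origin on the axis at worktop height; its -x axis points along the lever. (lever_grip: the grip; burr_seat: a hidden point fixed to the stop.)
- ring_axis (a point): Point on the ring's vertical axis at the height of the lever's centre line, 198.5 mm above the worktop; axes as the grinder.
- lever_tip (a point): Outer end of the lever, a level rod pointing straight out from the ring: 8 mm steel from 50 to 80 mm off the axis, then a 13 mm thick wooden grip from 80 to 122 mm. Crossing a click takes about 3 N at 100 mm off the axis; past half way it snaps on to the next. Burr touch is a firm stop, at click zero: there force climbs about 4 N per mm. At the start it is 3 to 9 clicks away.
- glass: Clear glass tumbler, 81 mm across, 91 mm high, standing on the grinder's foot under the spout. Origin: centre of its underside.
- pepper_jar: Spice jar with dark cap, 44 mm across, 96 mm high, standing to the left of the grinder. Origin: centre of its underside.
- mug: White barrel-shaped mug, 82 mm across, 93 mm high, to the right of the grinder. Origin: centre of its underside.
- teaspoon: Steel teaspoon, 130 mm long, lying on the worktop. Origin: its middle, underside.
There are look-alikes about, which are no part of the job. Leave any green or turquoise look-alike of the mug alone. Of the things that look like the pepper_jar, take the one that is farthest to the robot's right at the start.

How it is judged (in metres and radians):
On the way, in this order (a step that is already met when the one before it is completed fails the run):
1. the ring is turned closed until the burrs touch (within a fifth of a click of the stop) (distance between lever_grip and burr_seat below 0.09913 m), for 0.2 s.
2. the ring is opened again to the fifth click (distance between lever_grip and burr_seat between 0.13179 and 0.13623 m), for 0.3 s.
At the end, for the whole second after the job is handed in: The ring rests in the fifth click from burr touch (within 0.4 of a click, 0.08 rad), released and still; the glass, spice jar, mug and teaspoon are within 20 mm of where they stood, the first three upright (all of step 2 and angular speed of ring below 0.1 rad/s and distance of each of glass, pepper_jar, mug, teaspoon from where it was at the start of the episode below 0.02 m and angle between each of glass, pepper_jar, mug's own z axis and vertical below 0.15 rad).
It fails at once if the lever is forced: more than 40 N between the fingers and the ring (contact force between the fingers and ring above 40 N).
It fails at once if the glass, spice jar, mug or teaspoon is pushed more than 20 mm from its place (distance of any of glass, pepper_jar, mug, teaspoon from where it was at the start of the episode above 0.02 m).
It also fails if it takes over 64 s, if anything falls off the work surface, if the arm or the gripper's body presses on something with over 40 N, if the wrist force passes 120 N, or if a joint passes its speed limit or range.

## Working session

There is one attempt and no reset: what is moved stays moved. The work goes in short steps, Python scripts to look and compute and a shell command to move; the robot and the scene stay as the last step left them, time stands still between calls to the robot, and variables do not carry over. Pictures are saved under pics/ and viewed, at most 10 in all, crops included, and the job is handed in when it is done.

```bash
mkdir -p pics; ls; python3 - <<'E'
from bench import manip
import cv2,json,numpy as np
for n in("scene","side"):
    d=manip.get_image(n); cv2.imwrite(f"pics/{n}0.png",d["image"])
    print(n,np.round(d["intrinsics"],1).tolist(),np.round(d["camera_from_world"],3).tolist())
s=manip.sense();print(s["time"],s["ee_pos"],s["tcp_rot"],s["contact_force"])
E
```

```text
pics
scene [[512.8, 0.0, 322.3], [0.0, 512.8, 201.4], [0.0, 0.0, 1.0]] [[0.521, -0.853, 0.013, -0.399], [0.414, 0.266, 0.871, -0.317], [-0.746, -0.449, 0.492, -1.034], [0.0, 0.0, 0.0, 1.0]]
side [[389.6, 0.0, 316.2], [0.0, 389.6, 196.2], [0.0, 0.0, 1.0]] [[-0.989, -0.149, 0.012, 0.527], [0.105, -0.636, 0.765, -0.255], [-0.107, 0.757, 0.644, -1.107], [0.0, 0.0, 0.0, 1.0]]
0.1 [0.22748007 0.58155682 0.25498987] [[-9.31343940e-01  3.64140379e-01 -5.00575516e-04]
 [ 3.64140708e-01  9.31342635e-01 -1.56260580e-03]
 [-1.02800547e-04 -1.63760336e-03 -9.99998654e-01]] [-0.06698243 -0.83417868 -0.14460503]
```

View pics/scene0.png

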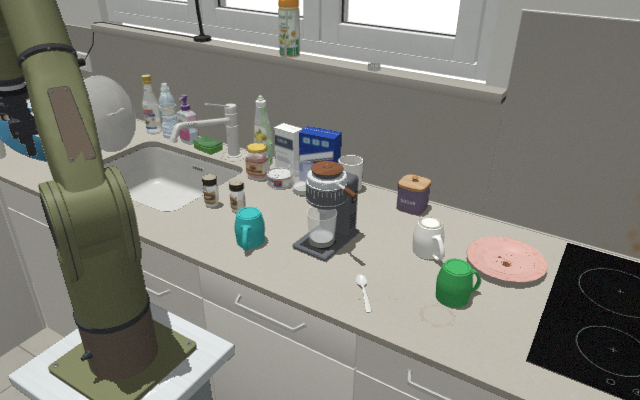

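View pics/side0.png

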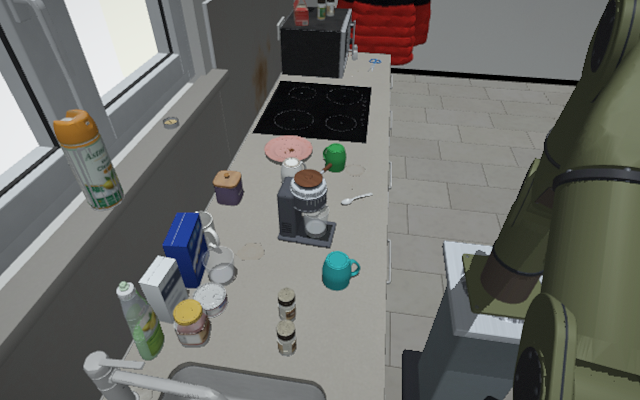

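The scene view shows the grinder's lid at about (327,170), with the lever pointing right to about (354,193). In the side view the lid is at (309,179) and the lever tip near (330,166). I'll enlarge both.

```bash
cat > h.py <<'E'
import numpy as np
from bench import manip
def cal(n):
    d=manip.get_image(n);return d["image"],np.array(d["intrinsics"]),np.array(d["camera_from_world"])
def ray(K,T,u,v):
    p=np.linalg.solve(K,[u,v,1.]);d=T[:3,:3].T@[p[0],-p[1],-p[2]]
    return -T[:3,:3].T@T[:3,3],d
def onz(K,T,u,v,z):
    c,d=ray(K,T,u,v);return c+d*(z-c[2])/d[2]
def proj(K,T,P):
    q=T[:3,:3]@P+T[:3,3];p=K@[q[0],-q[1],-q[2]];return p[:2]/p[2]
E
python3 - <<'E'
from h import *
import cv2
a,K,T=cal("scene");b,K2,T2=cal("side")
A=cv2.resize(a[150:260,280:380],None,fx=4,fy=5.0/1.25,interpolation=2)
B=cv2.resize(b[145:255,265:365],None,fx=4,fy=4,interpolation=2)
cv2.imwrite("pics/crop1.png",np.hstack([A,B]))
print(onz(K,T,327,169,.232),onz(K2,T2,309,178,.232))
print(onz(K,T,354,193,.1985),onz(K2,T2,330,166,.1985))
E
```

```text
[ 0.55956822 -0.13574235  0.232     ] [ 0.57278344 -0.10881931  0.232     ]
[ 0.54079818 -0.22379049  0.1985    ] [ 0.5258842  -0.22273876  0.1985    ]
```

View pics/crop1.png

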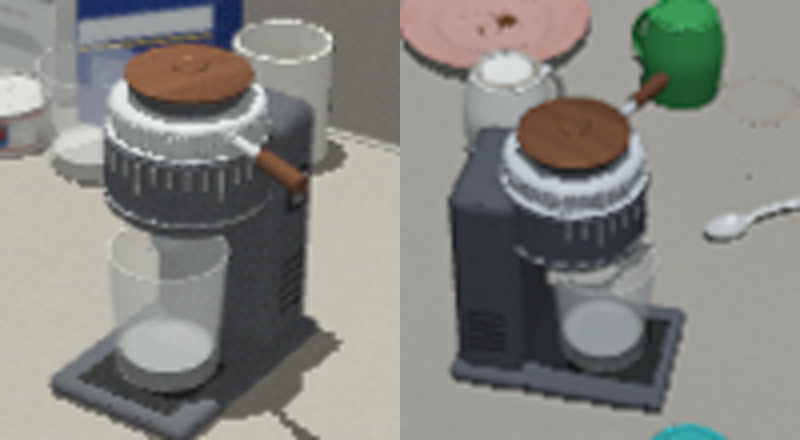

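The enlarged scene crop puts the lid centre at (327.5,168) and the lever end at (354.5,195). In the side crop they are at (308.7,177.5) and (330,165.7). The lever points to the robot's right, and closing swings it towards the robot.

```bash
python3 - <<'E'
from h import *
a,K,T=cal("scene");b,K2,T2=cal("side")
def tri(p,q):
    c,d=ray(K,T,*p);e,f=ray(K2,T2,*q)
    d/=np.linalg.norm(d);f/=np.linalg.norm(f)
    s=np.linalg.lstsq(np.c_[d,-f],e-c,rcond=None)[0];A=c+s[0]*d;B=e+s[1]*f
    return (A+B)/2,np.linalg.norm(A-B)
L=tri((327.5,167.5),(309,177));t=tri((354.5,195),(330,165.7));j=tri((344.5,188),(324,171.5))
print(L,t,j)
for z in(.222,.232):print(onz(K,T,327.5,168,z),onz(K2,T2,309,177.5,z))
# ring ellipse colour check: foot corners on z~.01
for p in((293,245),(325,259),):print("foot scene",onz(K,T,*p,.012))
for p in((379-0,238),(330,246),(335.5,222)):print("foot side",onz(K2,T2,*p,.012))
for z in (.195,.1985,.205):print(onz(K,T,354.5,195,z),onz(K2,T2,330,165.7,z))
E
```

```text
(array([ 0.57668488, -0.12540866,  0.22481963]), np.float64(0.004211742389425276)) (array([ 0.52838254, -0.22944014,  0.19781808]), np.float64(0.006224889534835948)) (array([ 0.54255434, -0.19377069,  0.20000858]), np.float64(0.0067214794747303954))
[ 0.58305971 -0.12332874  0.222     ] [ 0.5753023  -0.12402569  0.222     ]
[ 0.56515548 -0.13384648  0.232     ] [ 0.57316326 -0.11111304  0.232     ]
foot scene [ 0.5023876  -0.06837537  0.012     ]
foot scene [ 0.4939521  -0.17354888  0.012     ]
foot side [ 0.3511645  -0.12177955  0.012     ]
foot side [ 0.49967229 -0.06323515  0.012     ]
foot side [ 0.49484712 -0.17183185  0.012     ]
[ 0.53829581 -0.22668179  0.195     ] [ 0.52655771 -0.22918109  0.195     ]
[ 0.53257779 -0.22958688  0.1985    ] [ 0.52607875 -0.22431394  0.1985    ]
[ 0.52195861 -0.23498206  0.205     ] [ 0.52518925 -0.21527495  0.205     ]
```

The axis is at about (0.577,-0.125) and the lever bears about -115°. The tip comes out about 115 mm off the axis at z 0.198, which fits the given sizes. Now I'll move above the grip.

```bash
python3 -m handwheel '[{"gripper":0.45,"dx":-20,"dy":-20,"dz":-30,"roll":4},{"gripper":0.45,"dx":-45,"dy":-48,"dz":-45,"roll":9},{"gripper":0.45,"dx":-70,"dy":-76,"dz":-60,"roll":14},{"gripper":0.45,"dx":-95,"dy":-104,"dz":-60,"roll":19},{"gripper":0.45,"dx":-120,"dy":-132,"dz":-60,"roll":24},{"gripper":0.45,"dx":-145,"dy":-160,"dz":-60,"roll":29},{"gripper":0.45,"dx":-170,"dy":-187,"dz":-60,"roll":34},{"gripper":0.45,"dx":-195,"dy":-214,"dz":-60,"roll":39}]'
cat >> h.py <<'E'
def goto(x,y,z,yang):
    "tool-frame shift (mm) and roll to a world place, tool y at angle yang (deg)"
    s=manip.sense();R=np.array(s["tcp_rot"]);d=R.T@(np.array([x,y,z])-s["ee_pos"])*1000
    a=np.degrees(np.arctan2(R[1,1],R[0,1]))
    print("shift",d.round(1),"roll",round(a-yang,1),"t",s["time"],"F",np.round(s["contact_force"],1),"tcp",np.round(s["ee_pos"],4),"j",np.round(s["joint_pos"],0))
E
python3 -c "
from h import *
goto(.533,-.22,.3,-25)"
```

```text
time: 0.97
ee_pos: [0.3316, 0.31, 0.316]
tcp_rot: [[-0.491, 0.871, 0.0], [0.871, 0.491, 0.0], [0.0, 0.001, -1.0]]
contact_force: [1.7, 0.2, 0.4]
gripper_width: 0.455
grasp_force: 0.0
shift [-560.7  -84.8   15.8] roll 54.4 t 0.9667 F [1.7 0.2 0.4] tcp [0.3316 0.31   0.316 ] j [-48.  22.  -1. 113.   1.  45. -20.]
```

```bash
python3 -m handwheel '[{"dx":-35,"dy":-5,"dz":0,"roll":4,"gripper":0.45},{"dx":-70,"dy":-10,"dz":0,"roll":8,"gripper":0.45},{"dx":-105,"dy":-16,"dz":0,"roll":12,"gripper":0.45},{"dx":-140,"dy":-21,"dz":0,"roll":16,"gripper":0.45},{"dx":-175,"dy":-26,"dz":0,"roll":20,"gripper":0.45},{"dx":-210,"dy":-31,"dz":0,"roll":24,"gripper":0.45},{"dx":-245,"dy":-36,"dz":0,"roll":28,"gripper":0.45},{"dx":-280,"dy":-42,"dz":0,"roll":32,"gripper":0.45}]'
python3 -c "
from h import *
goto(.533,-.22,.3,-25)"
```

```text
time: 1.63
ee_pos: [0.4338, 0.0461, 0.316]
tcp_rot: [[0.044, 0.999, 0.001], [0.999, -0.044, 0.0], [0.0, 0.001, -1.0]]
contact_force: [-0.5, 0.9, 0.7]
gripper_width: 0.448
grasp_force: 0.0
shift [-261.5  110.9   15.9] roll 22.5 t 1.6333 F [-0.5  0.9  0.7] tcp [0.4338 0.0461 0.316 ] j [-19.  21.  10. 116.  -5.  43.  -9.]
```

```bash
python3 -m handwheel '[{"dx":-36,"dy":15,"dz":0,"roll":3,"gripper":0.45},{"dx":-72,"dy":31,"dz":0,"roll":6,"gripper":0.45},{"dx":-108,"dy":46,"dz":0,"roll":9,"gripper":0.45},{"dx":-144,"dy":61,"dz":0,"roll":12,"gripper":0.45},{"dx":-180,"dy":77,"dz":0,"roll":15,"gripper":0.45},{"dx":-215,"dy":92,"dz":5,"roll":18,"gripper":0.45},{"dx":-245,"dy":104,"dz":10,"roll":21,"gripper":0.45},{"dx":-262,"dy":111,"dz":16,"roll":22.5,"gripper":0.45}]'
python3 - <<'E'
from h import *
import cv2
goto(.533,-.22,.3,-25)
a,K,T=cal("wrist");cv2.imwrite("pics/w1.png",a)
for P in((.577,-.125,.232),(.5255,-.2356,.1985),(.533,-.22,.1985)):print(proj(K,T,np.array(P)))
E
```

```text
time: 2.3
ee_pos: [0.5339, -0.2234, 0.2997]
tcp_rot: [[0.426, 0.905, 0.001], [0.905, -0.426, -0.003], [-0.002, 0.003, -1.0]]
contact_force: [-0.5, -0.3, 0.1]
gripper_width: 0.45
grasp_force: 0.0
shift [ 2.7 -2.3 -0.3] roll -0.2 t 2.3 F [-0.5 -0.3  0.1] tcp [ 0.5339 -0.2234  0.2997] j [  9.  34.  16.  96. -11.  52.   4.]
[314.1311939   48.55511734]
[316.25581842 225.34355786]
[316.36707929 204.51982957]
```

View pics/w1.png

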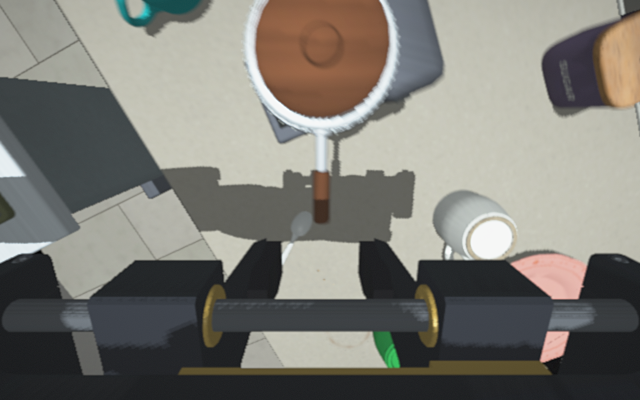

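In the wrist view the lid knob is at (321,43), and the lever runs straight down the image from (321,130) to its tip at (321,222). The jaws are aligned and need only a shift of a few mm.

```bash
python3 - <<'E'
from h import *
a,K,T=cal("wrist")
c=onz(K,T,321,43,.233);t=onz(K,T,321,222,.1985);r=onz(K,T,321,135,.1985)
print(c,t,r,np.linalg.norm((t-c)[:2]))
u=(t-r)[:2]/np.linalg.norm((t-r)[:2]);print(np.degrees(np.arctan2(u[1],u[0])))
c2=t[:2]-.122*u;g=c2+.106*u;print("axis",c2,"grip",g)
goto(*g,.203,np.degrees(np.arctan2(u[1],u[0]))+90)
E
```

```text
[ 0.58163376 -0.12704567  0.233     ] [ 0.52995276 -0.23670517  0.1985    ] [ 0.55867219 -0.17596844  0.1985    ] 0.12122760679580322
-115.30717898309501
axis [ 0.58210424 -0.12641363] grip [ 0.5367923  -0.22224071]
shift [ 2.2  3.2 95.7] roll 0.1 t 2.4 F [-0.5  0.3  0.3] tcp [ 0.533  -0.2226  0.2987] j [  9.  34.  16.  96. -11.  52.   4.]
```

```bash
python3 -m handwheel '[{"dx":1,"dy":2,"dz":20,"roll":0,"gripper":0.45},{"dx":2,"dy":3,"dz":45,"roll":0,"gripper":0.45},{"dx":2,"dy":3,"dz":70,"roll":0,"gripper":0.45},{"dx":2,"dy":3,"dz":88,"roll":0,"gripper":0.45},{"dx":2,"dy":3,"dz":96,"roll":0,"gripper":0.45},{"dx":2,"dy":3,"dz":96,"roll":0,"gripper":0.36},{"dx":2,"dy":3,"dz":96,"roll":0,"gripper":0.3},{"dx":2,"dy":3,"dz":96,"roll":0,"gripper":0.3}]' 5
python3 - <<'E'
from h import *
goto(.5368,-.2222,.203,-25.3)
E
```

```text
time: 3.07
ee_pos: [0.5378, -0.2181, 0.205]
tcp_rot: [[0.42, 0.908, 0.002], [0.908, -0.42, -0.001], [0.0, 0.002, -1.0]]
contact_force: [-0.6, 0.6, 0.3]
gripper_width: 0.3
grasp_force: 0.0
shift [-4.1  0.8  2. ] roll 0.5 t 3.0667 F [-0.6  0.6  0.3] tcp [ 0.5378 -0.2181  0.205 ] j [ 10.  40.  13. 101. -13.  39.   5.]
```

```bash
cat >> h.py <<'E'
def st(ax=(.582,-.1265)):
    s=manip.sense();p=np.array(s["ee_pos"])[:2]-ax;r=np.hypot(*p);a=np.degrees(np.arctan2(p[1],p[0]))%360
    f=np.array(s["contact_force"]);u=p/r;t=np.array([-u[1],u[0]])
    R=s["tcp_rot"]
    print("t %.2f bearing %.1f tooly %.1f r %.1f z %.1f Ftan(ccw+) %.1f Frad %.1f Fz %.1f j7 %.0f"%(s["time"],a,np.degrees(np.arctan2(R[1][1],R[0][1]))%360,r*1e3,s["ee_pos"][2]*1e3,f[:2]@t,f[:2]@u,f[2],s["joint_pos"][6]))
E
python3 -m handwheel '[{"dx":0,"dy":-5.5,"roll":3,"gripper":0.3},{"dx":0.5,"dy":-11,"roll":6,"gripper":0.3},{"dx":1,"dy":-16.5,"roll":9,"gripper":0.3},{"dx":2,"dy":-22,"roll":12,"gripper":0.3},{"dx":3.5,"dy":-27.5,"roll":15,"gripper":0.3},{"dx":5,"dy":-33,"roll":18,"gripper":0.3},{"dx":7,"dy":-38,"roll":21,"gripper":0.3},{"dx":9,"dy":-43,"roll":24,"gripper":0.3}]'|grep -v rot; python3 -c "
from h import *;st()"
```

```text
t 3.07 bearing 244.2 tooly 335.2 r 101.7 z 205.0 Ftan(ccw+) -0.8 Frad -0.3 Fz 0.3 j7 5schema error: expected keys gripper, dx, dy, dz, roll
```

```bash
python3 -m handwheel '[{"dx":0,"dy":-5.5,"dz":0,"roll":3,"gripper":0.3},{"dx":0.5,"dy":-11,"dz":0,"roll":6,"gripper":0.3},{"dx":1,"dy":-16.5,"dz":0,"roll":9,"gripper":0.3},{"dx":2,"dy":-22,"dz":0,"roll":12,"gripper":0.3},{"dx":3.5,"dy":-27.5,"dz":0,"roll":15,"gripper":0.3},{"dx":5,"dy":-33,"dz":0,"roll":18,"gripper":0.3},{"dx":7,"dy":-38,"dz":0,"roll":21,"gripper":0.3},{"dx":9,"dy":-43,"dz":0,"roll":24,"gripper":0.3}]'|grep -v rot; python3 -c "
from h import *;st()"
```

```text
time: 3.73
ee_pos: [0.5032, -0.1931, 0.2055]
contact_force: [1.5, -2.9, -2.5]
gripper_width: 0.301
grasp_force: 1.6
t 3.73 bearing 220.2 tooly 311.0 r 103.2 z 205.5 Ftan(ccw+) 3.1 Frad 0.7 Fz -2.5 j7 -12
```

```bash
python3 -m handwheel '[{"dx":0,"dy":-4,"dz":0,"roll":2,"gripper":0.3},{"dx":0,"dy":-7,"dz":0,"roll":4,"gripper":0.3},{"dx":0.5,"dy":-11,"dz":0,"roll":6,"gripper":0.3},{"dx":1,"dy":-14.5,"dz":0,"roll":8,"gripper":0.3},{"dx":1.5,"dy":-18,"dz":0,"roll":10,"gripper":0.3},{"dx":2,"dy":-21.5,"dz":0,"roll":12,"gripper":0.3}]'|grep -v rot; python3 -c "
from h import *;st()"
```

```text
time: 4.23
ee_pos: [0.4907, -0.1756, 0.2054]
contact_force: [1.4, -3.2, -1.4]
gripper_width: 0.299
grasp_force: 1.5
t 4.23 bearing 208.3 tooly 299.0 r 103.6 z 205.4 Ftan(ccw+) 3.4 Frad 0.3 Fz -1.4 j7 -21
```

```bash
python3 -m handwheel '[{"dx":0,"dy":-1.8,"dz":0,"roll":1,"gripper":0.3},{"dx":0,"dy":-3.6,"dz":0,"roll":2,"gripper":0.3},{"dx":0,"dy":-5.4,"dz":0,"roll":3,"gripper":0.3},{"dx":0,"dy":-5.4,"dz":0,"roll":3,"gripper":0.3}]'|grep -v rot; python3 -c "
from h import *;st()"
```

```text
time: 4.57
ee_pos: [0.4864, -0.1689, 0.204]
contact_force: [-1.2, 0.1, -0.3]
gripper_width: 0.301
grasp_force: 0.0
t 4.57 bearing 203.9 tooly 296.1 r 104.6 z 204.0 Ftan(ccw+) -0.5 Frad 1.0 Fz -0.3 j7 -23
```

```bash
python3 -m handwheel '[{"dx":0,"dy":-1.8,"dz":0,"roll":1,"gripper":0.3},{"dx":0,"dy":-3.6,"dz":0,"roll":2,"gripper":0.3},{"dx":0,"dy":-5.4,"dz":0,"roll":3,"gripper":0.3},{"dx":0,"dy":-5.4,"dz":0,"roll":3,"gripper":0.3}]'|grep -v rot; python3 -c "
from h import *;st()"
```

```text
time: 4.9
ee_pos: [0.4837, -0.1642, 0.2035]
contact_force: [-0.0, 0.2, 0.3]
gripper_width: 0.296
grasp_force: 0.0
t 4.90 bearing 201.0 tooly 293.1 r 105.3 z 203.5 Ftan(ccw+) -0.2 Frad -0.0 Fz 0.3 j7 -25
```

```bash
python3 -m handwheel '[{"dx":0,"dy":-1.8,"dz":0,"roll":1,"gripper":0.3},{"dx":0,"dy":-3.6,"dz":0,"roll":2,"gripper":0.3},{"dx":0,"dy":-3.6,"dz":0,"roll":2,"gripper":0.3}]'|grep -v rot; python3 -c "
from h import *;st()"
```

```text
time: 5.15
ee_pos: [0.4826, -0.1615, 0.2036]
contact_force: [0.8, -1.2, 0.0]
gripper_width: 0.303
grasp_force: 0.4
t 5.15 bearing 199.4 tooly 291.1 r 105.4 z 203.6 Ftan(ccw+) 1.4 Frad -0.3 Fz 0.0 j7 -27
```

```bash
python3 -m handwheel '[{"dx":0,"dy":-1.8,"dz":0,"roll":1,"gripper":0.3},{"dx":0,"dy":-3.6,"dz":0,"roll":2,"gripper":0.3},{"dx":0,"dy":-3.6,"dz":0,"roll":2,"gripper":0.3}]'|grep -v rot; python3 -c "
from h import *;st()"
```

```text
time: 5.4
ee_pos: [0.4813, -0.1581, 0.2037]
contact_force: [0.3, -0.5, -0.2]
gripper_width: 0.299
grasp_force: 0.7
t 5.40 bearing 197.4 tooly 289.1 r 105.5 z 203.7 Ftan(ccw+) 0.6 Frad -0.1 Fz -0.2 j7 -28
```

```bash
python3 -m handwheel '[{"dx":0,"dy":-1.8,"dz":0,"roll":1,"gripper":0.3},{"dx":0,"dy":-3.6,"dz":0,"roll":2,"gripper":0.3},{"dx":0,"dy":-3.6,"dz":0,"roll":2,"gripper":0.3}]'|grep -v rot; python3 -c "
from h import *;st()"
```

```text
time: 5.65
ee_pos: [0.4801, -0.1545, 0.2037]
contact_force: [0.2, -0.9, -0.3]
gripper_width: 0.302
grasp_force: 0.7
t 5.65 bearing 195.4 tooly 287.1 r 105.7 z 203.7 Ftan(ccw+) 0.9 Frad 0.0 Fz -0.3 j7 -30
```

```bash
python3 -m handwheel '[{"dx":0,"dy":-1.8,"dz":0,"roll":1,"gripper":0.3},{"dx":0,"dy":-3.6,"dz":0,"roll":2,"gripper":0.3},{"dx":0,"dy":-3.6,"dz":0,"roll":2,"gripper":0.3}]'|grep -v rot; python3 -c "
from h import *;st()"
```

```text
time: 5.9
ee_pos: [0.4787, -0.1503, 0.2036]
contact_force: [-0.2, -0.5, -0.1]
gripper_width: 0.302
grasp_force: 0.0
t 5.90 bearing 193.0 tooly 285.1 r 106.0 z 203.6 Ftan(ccw+) 0.4 Frad 0.3 Fz -0.1 j7 -31
```

```bash
python3 -m handwheel '[{"dx":0,"dy":-1.8,"dz":0,"roll":1,"gripper":0.3},{"dx":0,"dy":-3.6,"dz":0,"roll":2,"gripper":0.3},{"dx":0,"dy":-5.4,"dz":0,"roll":3,"gripper":0.3},{"dx":0.2,"dy":-7.2,"dz":0,"roll":4,"gripper":0.3}]'|grep -v rot; python3 -c "
from h import *;st()"
```

```text
time: 6.23
ee_pos: [0.4772, -0.1439, 0.2037]
contact_force: [-0.3, -0.3, 0.1]
gripper_width: 0.303
grasp_force: 0.3
t 6.23 bearing 189.4 tooly 281.1 r 106.2 z 203.7 Ftan(ccw+) 0.3 Frad 0.3 Fz 0.1 j7 -35
```

```bash
python3 -m handwheel '[{"dx":0,"dy":-1.8,"dz":0,"roll":1,"gripper":0.3},{"dx":0,"dy":-3.6,"dz":0,"roll":2,"gripper":0.3},{"dx":0,"dy":-3.6,"dz":0,"roll":2,"gripper":0.3}]'|grep -v rot; python3 -c "
from h import *;st()"
```

```text
time: 6.48
ee_pos: [0.4767, -0.1407, 0.2037]
contact_force: [0.6, -1.2, -0.2]
gripper_width: 0.299
grasp_force: 0.5
t 6.48 bearing 187.7 tooly 279.1 r 106.3 z 203.7 Ftan(ccw+) 1.3 Frad -0.4 Fz -0.2 j7 -36
```

```bash
python3 -m handwheel '[{"dx":0,"dy":-1.8,"dz":0,"roll":1,"gripper":0.3},{"dx":0,"dy":-3.6,"dz":0,"roll":2,"gripper":0.3},{"dx":0,"dy":-3.6,"dz":0,"roll":2,"gripper":0.3}]'|grep -v rot; python3 -c "
from h import *;st()"
```

```text
time: 6.73
ee_pos: [0.4761, -0.1371, 0.2037]
contact_force: [-0.0, -0.7, -0.2]
gripper_width: 0.3
grasp_force: 0.6
t 6.73 bearing 185.7 tooly 277.1 r 106.4 z 203.7 Ftan(ccw+) 0.7 Frad 0.1 Fz -0.2 j7 -38
```

Same low-force pattern as the last click, so this is not the stop.

```bash
python3 -m handwheel '[{"dx":0,"dy":-1.8,"dz":0,"roll":1,"gripper":0.3},{"dx":0,"dy":-3.6,"dz":0,"roll":2,"gripper":0.3},{"dx":0,"dy":-5.4,"dz":0,"roll":3,"gripper":0.3},{"dx":0.2,"dy":-7.2,"dz":0,"roll":4,"gripper":0.3}]'|grep -v rot; python3 -c "
from h import *;st()"
```

```text
time: 7.07
ee_pos: [0.4754, -0.1296, 0.2037]
contact_force: [-0.3, -0.7, -0.2]
gripper_width: 0.3
grasp_force: 0.4
t 7.07 bearing 181.7 tooly 273.0 r 106.7 z 203.7 Ftan(ccw+) 0.7 Frad 0.3 Fz -0.2 j7 -41
```

```bash
python3 -m handwheel '[{"dx":0,"dy":-1.8,"dz":0,"roll":1,"gripper":0.3},{"dx":0,"dy":-3.6,"dz":0,"roll":2,"gripper":0.3},{"dx":0,"dy":-5.4,"dz":0,"roll":3,"gripper":0.3},{"dx":0,"dy":-5.4,"dz":0,"roll":3,"gripper":0.3}]'|grep -v rot; python3 -c "
from h import *;st()"
```

```text
time: 7.4
ee_pos: [0.4751, -0.1237, 0.2036]
contact_force: [0.4, 0.8, 0.5]
gripper_width: 0.3
grasp_force: 0.0
t 7.40 bearing 178.5 tooly 270.1 r 106.9 z 203.6 Ftan(ccw+) -0.8 Frad -0.3 Fz 0.5 j7 -44
```

```bash
python3 -m handwheel '[{"dx":0,"dy":-1.8,"dz":0,"roll":1,"gripper":0.3},{"dx":0,"dy":-3.6,"dz":0,"roll":2,"gripper":0.3},{"dx":0,"dy":-3.6,"dz":0,"roll":2,"gripper":0.3}]'|grep -v rot; python3 -c "
from h import *;st()"
```

```text
time: 7.65
ee_pos: [0.4752, -0.121, 0.2037]
contact_force: [-0.0, -1.0, 0.9]
gripper_width: 0.303
grasp_force: 0.4
t 7.65 bearing 177.0 tooly 268.1 r 106.9 z 203.7 Ftan(ccw+) 1.0 Frad -0.0 Fz 0.9 j7 -45
```

```bash
python3 -m handwheel '[{"dx":0,"dy":-1.8,"dz":0,"roll":1,"gripper":0.3},{"dx":0,"dy":-3.6,"dz":0,"roll":2,"gripper":0.3},{"dx":0,"dy":-3.6,"dz":0,"roll":2,"gripper":0.3}]'|grep -v rot; python3 -c "
from h import *;st()"
```

```text
time: 7.9
ee_pos: [0.4753, -0.1174, 0.2037]
contact_force: [0.0, -1.0, 0.8]
gripper_width: 0.301
grasp_force: 0.5
t 7.90 bearing 175.2 tooly 266.1 r 107.1 z 203.7 Ftan(ccw+) 1.0 Frad -0.1 Fz 0.8 j7 -47
```

```bash
python3 -m handwheel '[{"dx":0,"dy":-1.8,"dz":0,"roll":1,"gripper":0.3},{"dx":0,"dy":-3.6,"dz":0,"roll":2,"gripper":0.3},{"dx":0,"dy":-5.4,"dz":0,"roll":3,"gripper":0.3},{"dx":0.2,"dy":-7.2,"dz":0,"roll":4,"gripper":0.3}]'|grep -v rot; python3 -c "
from h import *;st()"
```

```text
time: 8.23
ee_pos: [0.476, -0.1101, 0.2037]
contact_force: [0.6, -2.7, -0.4]
gripper_width: 0.304
grasp_force: 0.7
t 8.23 bearing 171.2 tooly 262.0 r 107.3 z 203.7 Ftan(ccw+) 2.5 Frad -1.0 Fz -0.4 j7 -50
```

```bash
python3 -m handwheel '[{"dx":0,"dy":-1.8,"dz":0,"roll":1,"gripper":0.3},{"dx":0,"dy":-3.6,"dz":0,"roll":2,"gripper":0.3},{"dx":0,"dy":-5.4,"dz":0,"roll":3,"gripper":0.3},{"dx":0,"dy":-5.4,"dz":0,"roll":3,"gripper":0.3}]'|grep -v rot; python3 -c "
from h import *;st()"
```

```text
time: 8.57
ee_pos: [0.4767, -0.1038, 0.2035]
contact_force: [1.4, 0.2, -0.2]
gripper_width: 0.301
grasp_force: 0.0
t 8.57 bearing 167.8 tooly 259.1 r 107.7 z 203.5 Ftan(ccw+) -0.4 Frad -1.3 Fz -0.2 j7 -53
```

```bash
python3 -m handwheel '[{"dx":0,"dy":-1.8,"dz":0,"roll":1,"gripper":0.3},{"dx":0,"dy":-3.6,"dz":0,"roll":2,"gripper":0.3},{"dx":0,"dy":-3.6,"dz":0,"roll":2,"gripper":0.3}]'|grep -v rot; python3 -c "
from h import *;st()"
```

```text
time: 8.82
ee_pos: [0.4773, -0.101, 0.2036]
contact_force: [0.5, -0.8, -0.8]
gripper_width: 0.297
grasp_force: 0.1
t 8.82 bearing 166.3 tooly 257.1 r 107.7 z 203.6 Ftan(ccw+) 0.6 Frad -0.7 Fz -0.8 j7 -55
```

```bash
python3 -m handwheel '[{"dx":0,"dy":-1.8,"dz":0,"roll":1,"gripper":0.3},{"dx":0,"dy":-3.6,"dz":0,"roll":2,"gripper":0.3},{"dx":0,"dy":-3.6,"dz":0,"roll":2,"gripper":0.3}]'|grep -v rot; python3 -c "
from h import *;st()"
```

```text
time: 9.07
ee_pos: [0.4781, -0.0979, 0.2036]
contact_force: [-0.0, -1.7, 0.3]
gripper_width: 0.295
grasp_force: 0.6
t 9.07 bearing 164.6 tooly 255.1 r 107.8 z 203.6 Ftan(ccw+) 1.6 Frad -0.4 Fz 0.3 j7 -57
```

```bash
python3 -m handwheel '[{"dx":0,"dy":-1.8,"dz":0,"roll":1,"gripper":0.3},{"dx":0,"dy":-3.6,"dz":0,"roll":2,"gripper":0.3},{"dx":0,"dy":-3.6,"dz":0,"roll":2,"gripper":0.3}]'|grep -v rot; python3 -c "
from h import *;st()"
```

```text
time: 9.32
ee_pos: [0.4791, -0.0942, 0.2036]
contact_force: [0.1, -1.6, -0.9]
gripper_width: 0.299
grasp_force: 0.5
t 9.32 bearing 162.6 tooly 253.1 r 107.9 z 203.6 Ftan(ccw+) 1.5 Frad -0.6 Fz -0.9 j7 -58
```

```bash
python3 -m handwheel '[{"dx":0,"dy":-1.8,"dz":0,"roll":1,"gripper":0.3},{"dx":0,"dy":-3.6,"dz":0,"roll":2,"gripper":0.3},{"dx":0.4,"dy":-5.4,"dz":0,"roll":3,"gripper":0.3},{"dx":0.7,"dy":-7.2,"dz":0,"roll":4,"gripper":0.3}]'|grep -v rot; python3 -c "
from h import *;st()"
```

```text
time: 9.65
ee_pos: [0.4818, -0.0871, 0.2036]
contact_force: [-0.7, -0.4, 0.2]
gripper_width: 0.296
grasp_force: 0.2
t 9.65 bearing 158.5 tooly 249.1 r 107.7 z 203.6 Ftan(ccw+) 0.6 Frad 0.5 Fz 0.2 j7 -62
```

```bash
python3 -m handwheel '[{"dx":0.2,"dy":-1.8,"dz":0,"roll":1,"gripper":0.3},{"dx":0.4,"dy":-3.6,"dz":0,"roll":2,"gripper":0.3},{"dx":0.4,"dy":-5.4,"dz":0,"roll":3,"gripper":0.3},{"dx":0.4,"dy":-5.4,"dz":0,"roll":3,"gripper":0.3}]'|grep -v rot; python3 -c "
from h import *;st()"
```

```text
time: 9.98
ee_pos: [0.4846, -0.0822, 0.2036]
contact_force: [0.9, 0.2, 0.0]
gripper_width: 0.304
grasp_force: 0.0
t 9.98 bearing 155.5 tooly 246.1 r 107.0 z 203.6 Ftan(ccw+) -0.5 Frad -0.7 Fz 0.0 j7 -65
```

```bash
python3 -m handwheel '[{"dx":0,"dy":-1.8,"dz":0,"roll":1,"gripper":0.3},{"dx":0.2,"dy":-3.6,"dz":0,"roll":2,"gripper":0.3},{"dx":0.2,"dy":-3.6,"dz":0,"roll":2,"gripper":0.3}]'|grep -v rot; python3 -c "
from h import *;st()"
```

```text
time: 10.23
ee_pos: [0.4858, -0.0796, 0.2036]
contact_force: [-0.4, 0.0, 0.3]
gripper_width: 0.3
grasp_force: 0.3
t 10.23 bearing 154.0 tooly 244.1 r 107.0 z 203.6 Ftan(ccw+) 0.2 Frad 0.4 Fz 0.3 j7 -66
```

```bash
python3 -m handwheel '[{"dx":0,"dy":-1.8,"dz":0,"roll":1,"gripper":0.3},{"dx":0.2,"dy":-3.6,"dz":0,"roll":2,"gripper":0.3},{"dx":0.2,"dy":-3.6,"dz":0,"roll":2,"gripper":0.3}]'|grep -v rot; python3 -c "
from h import *;st()"
```

```text
time: 10.48
ee_pos: [0.4873, -0.0765, 0.2036]
contact_force: [-1.2, -1.6, 0.5]
gripper_width: 0.299
grasp_force: 0.9
t 10.48 bearing 152.2 tooly 242.1 r 107.0 z 203.6 Ftan(ccw+) 2.0 Frad 0.3 Fz 0.5 j7 -68
```

```bash
python3 -m handwheel '[{"dx":0,"dy":-1.8,"dz":0,"roll":1,"gripper":0.3},{"dx":0.2,"dy":-3.6,"dz":0,"roll":2,"gripper":0.3},{"dx":0.2,"dy":-3.6,"dz":0,"roll":2,"gripper":0.3}]'|grep -v rot; python3 -c "
from h import *;st()"
```

```text
time: 10.73
ee_pos: [0.4894, -0.0728, 0.2036]
contact_force: [-0.9, -0.4, 0.9]
gripper_width: 0.298
grasp_force: 0.4
t 10.73 bearing 149.9 tooly 240.1 r 107.0 z 203.6 Ftan(ccw+) 0.8 Frad 0.6 Fz 0.9 j7 -70
```

```bash
python3 -m handwheel '[{"dx":0,"dy":-1.8,"dz":0,"roll":1,"gripper":0.3},{"dx":0,"dy":-3.6,"dz":0,"roll":2,"gripper":0.3},{"dx":0.3,"dy":-5.4,"dz":0,"roll":3,"gripper":0.3},{"dx":0.5,"dy":-7.2,"dz":0,"roll":4,"gripper":0.3}]'|grep -v rot; python3 -c "
from h import *;st()"
```

```text
time: 11.07
ee_pos: [0.494, -0.0668, 0.2037]
contact_force: [0.8, 0.4, 0.2]
gripper_width: 0.3
grasp_force: 0.1
t 11.07 bearing 145.8 tooly 236.1 r 106.3 z 203.7 Ftan(ccw+) -0.8 Frad -0.4 Fz 0.2 j7 -74
```

```bash
python3 -m handwheel '[{"dx":0.2,"dy":-1.8,"dz":0,"roll":1,"gripper":0.3},{"dx":0.4,"dy":-3.6,"dz":0,"roll":2,"gripper":0.3},{"dx":0.4,"dy":-3.6,"dz":0,"roll":2,"gripper":0.3}]'|grep -v rot; python3 -c "
from h import *;st()"
```

```text
time: 11.32
ee_pos: [0.4951, -0.066, 0.2037]
contact_force: [-2.1, -3.7, 0.4]
gripper_width: 0.303
grasp_force: 2.3
t 11.32 bearing 145.2 tooly 234.0 r 105.9 z 203.7 Ftan(ccw+) 4.2 Frad -0.4 Fz 0.4 j7 -76
```

```bash
python3 -m handwheel '[{"dx":0,"dy":-1.8,"dz":0,"roll":1,"gripper":0.3},{"dx":0.2,"dy":-3.6,"dz":0,"roll":2,"gripper":0.3},{"dx":0.2,"dy":-3.6,"dz":0,"roll":2,"gripper":0.3}]'|grep -v rot; python3 -c "
from h import *;st()"
```

```text
time: 11.57
ee_pos: [0.4964, -0.065, 0.2037]
contact_force: [-5.3, -8.3, -0.8]
gripper_width: 0.332
grasp_force: 5.0
t 11.57 bearing 144.3 tooly 231.9 r 105.4 z 203.7 Ftan(ccw+) 9.8 Frad -0.6 Fz -0.8 j7 -78
```

That is the burr touch: the force climbs to 10 N where a click gave about 3 N, and nine clicks matches the count. Hold briefly.

```bash
python3 -m handwheel '[{"dx":0,"dy":-0.5,"dz":0,"roll":0,"gripper":0.3},{"dx":0,"dy":-1,"dz":0,"roll":0,"gripper":0.3},{"dx":0,"dy":-1,"dz":0,"roll":0,"gripper":0.3},{"dx":0,"dy":-1,"dz":0,"roll":0,"gripper":0.3},{"dx":0,"dy":-1,"dz":0,"roll":0,"gripper":0.3}]' |grep -v rot; python3 - <<'E'
from h import *
import cv2
st();a,K,T=cal("wrist");cv2.imwrite("pics/w2.png",a)
for b in (139,141.6,144):print(b,[proj(K,T,np.array([.582+r*np.cos(np.radians(b)),-.1265+r*np.sin(np.radians(b)),.1985])).round() for r in(.06,.08,.122)])
E
```

```text
time: 11.98
ee_pos: [0.4967, -0.0646, 0.2037]
contact_force: [-5.1, -9.1, -1.0]
gripper_width: 0.344
grasp_force: 5.0
t 11.98 bearing 144.0 tooly 231.9 r 105.4 z 203.7 Ftan(ccw+) 10.3 Frad -1.2 Fz -1.0 j7 -78
139 [array([305., 176.]), array([304., 218.]), array([301., 298.])]
141.6 [array([311., 176.]), array([312., 218.]), array([312., 298.])]
144 [array([317., 176.]), array([319., 218.]), array([322., 298.])]
```

View pics/w2.png

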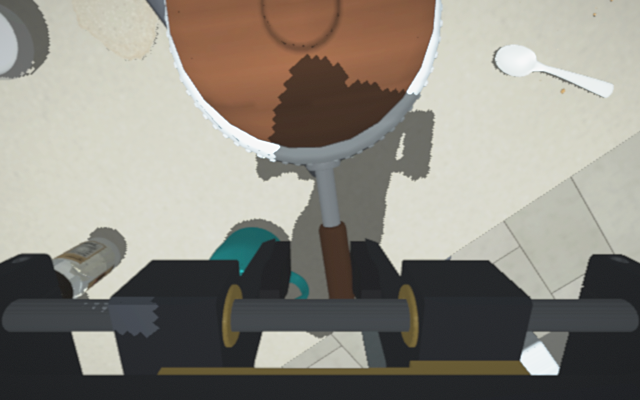

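The wrist view shows the rod from about (324,170) to the grip at about (332,222), running on to (341,298) against the right-hand finger. That puts the lever near 148°. I'll measure its direction properly from the pixels.

```bash
cat >> h.py <<'E'
import cv2
def lever(name,pts,K=None,T=None):
    pass
def bearing(K,T,pix,z=.1985):
    P=np.array([onz(K,T,*p,z)[:2] for p in pix]);d=P[-1]-P[0]
    return P.round(4).tolist(),np.degrees(np.arctan2(d[1],d[0]))%360
E
python3 - <<'E'
from h import *
a,K,T=cal("wrist");st()
h=cv2.cvtColor(a,cv2.COLOR_BGR2HSV);print(h[255,300:370:3].tolist())
m=cv2.inRange(h,(0,60,20),(20,255,200))
c=[]
for v in range(228,300,6):
    x=np.flatnonzero(m[v,300:375])+300;c.append((x.min(),x.max(),v) if len(x) else None)
print(c)
cv2.imwrite("pics/w2c.png",np.hstack([cv2.resize(a[150:310,270:390],None,fx=3.5,fy=3.5,interpolation=2),cv2.resize(a[0:60,230:370],(370,560))]))
E
```

```text
t 12.08 bearing 144.0 tooly 231.9 r 105.4 z 203.7 Ftan(ccw+) 10.3 Frad -0.5 Fz -1.1 j7 -78
[[30, 19, 108], [30, 16, 109], [30, 17, 107], [30, 17, 108], [30, 17, 108], [30, 17, 108], [30, 16, 110], [34, 17, 106], [12, 115, 62], [12, 105, 68], [13, 113, 70], [13, 113, 70], [11, 110, 72], [11, 108, 71], [12, 110, 72], [12, 113, 68], [11, 108, 64], [110, 23, 34], [105, 14, 37], [110, 21, 37], [120, 20, 38], [120, 20, 38], [105, 13, 38], [108, 33, 39]]
[(np.int64(320), np.int64(345), 228), (np.int64(320), np.int64(346), 234), (np.int64(321), np.int64(346), 240), (np.int64(322), np.int64(347), 246), (np.int64(323), np.int64(348), 252), (np.int64(324), np.int64(350), 258), (np.int64(324), np.int64(350), 264), (np.int64(325), np.int64(351), 270), (np.int64(326), np.int64(351), 276), (np.int64(327), np.int64(351), 282), (np.int64(328), np.int64(351), 288), (np.int64(329), np.int64(353), 294)]
```

View pics/w2c.png

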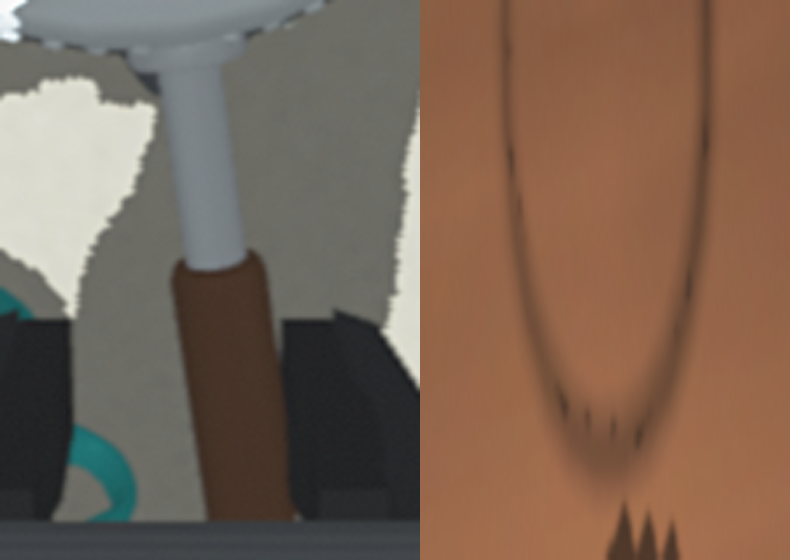

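The crop shows the rod's centre line running from (324.9,171.4) to (332,224.3), with the grip centre at about (341.5,294).

```bash
python3 - <<'E'
from h import *
a,K,T=cal("wrist");pix=[(324.9,171.4),(332,224.3),(341.5,294)]
P,b=bearing(K,T,pix);print(P,b);P=np.array(P)
u=np.array([np.cos(np.radians(b)),np.sin(np.radians(b))])
print("axis if grip starts at 80mm:",P[1]-.08*u,"knob",onz(K,T,301,4,.233))
E
```

```text
[[0.5328, -0.0951], [0.5112, -0.0825], [0.479, -0.0637]] 149.79794988864813
axis if grip starts at 80mm: [ 0.58034054 -0.12274407] knob [ 0.5806943  -0.12268414  0.233     ]
```

The stop, under load, is at about 149.8°, so free it is near 151–153°, eight clicks from the start. The fifth click should be near 209°. Now I'll swing back.

```bash
python3 -m handwheel '[{"dx":0.2,"dy":7,"dz":0,"roll":-4,"gripper":0.3},{"dx":1,"dy":14.5,"dz":0,"roll":-8,"gripper":0.3},{"dx":2.3,"dy":22,"dz":0,"roll":-12,"gripper":0.3},{"dx":4,"dy":29,"dz":0,"roll":-16,"gripper":0.3},{"dx":6,"dy":36,"dz":0,"roll":-20,"gripper":0.3},{"dx":9,"dy":42.5,"dz":0,"roll":-24,"gripper":0.3},{"dx":12,"dy":49,"dz":0,"roll":-28,"gripper":0.3},{"dx":16,"dy":55.5,"dz":0,"roll":-32,"gripper":0.3}]'|grep -v rot; python3 -c "
from h import *;st((.581,-.1247))"
```

```text
time: 12.8
ee_pos: [0.4779, -0.1138, 0.2037]
contact_force: [-0.6, 0.0, 0.6]
gripper_width: 0.298
grasp_force: 0.5
t 12.80 bearing 174.0 tooly 264.4 r 103.7 z 203.7 Ftan(ccw+) 0.1 Frad 0.6 Fz 0.6 j7 -48
```

```bash
python3 -m handwheel '[{"dx":0.2,"dy":7,"dz":0,"roll":-4,"gripper":0.3},{"dx":1,"dy":14.5,"dz":0,"roll":-8,"gripper":0.3},{"dx":2.3,"dy":21.5,"dz":0,"roll":-12,"gripper":0.3},{"dx":4,"dy":28.5,"dz":0,"roll":-16,"gripper":0.3},{"dx":6,"dy":35.5,"dz":0,"roll":-20,"gripper":0.3},{"dx":9,"dy":42,"dz":0,"roll":-24,"gripper":0.3},{"dx":11.5,"dy":47,"dz":0,"roll":-27,"gripper":0.3},{"dx":14,"dy":52,"dz":0,"roll":-30,"gripper":0.3}]'|grep -v rot; python3 -m handwheel '[{"dx":0,"dy":1.8,"dz":0,"roll":-1,"gripper":0.3},{"dx":0,"dy":3.6,"dz":0,"roll":-2,"gripper":0.3},{"dx":0,"dy":3.6,"dz":0,"roll":-2,"gripper":0.3}]'|grep -v rot; python3 - <<'E'
from h import *
st((.581,-.1247));a,K,T=cal("wrist");cv2.imwrite("pics/w3.png",cv2.resize(a[130:310,250:390],None,fx=3,fy=3,interpolation=2))
np.savez("w3.npz",K=K,T=T)
E
```

```text
time: 13.47
ee_pos: [0.4864, -0.1664, 0.2036]
contact_force: [-0.2, 1.5, 1.2]
gripper_width: 0.295
grasp_force: 1.0
time: 13.72
ee_pos: [0.4876, -0.1715, 0.2038]
contact_force: [0.8, 0.6, 0.3]
gripper_width: 0.301
grasp_force: 0.0
t 13.72 bearing 206.6 tooly 296.1 r 104.5 z 203.8 Ftan(ccw+) -0.2 Frad -1.0 Fz 0.3 j7 -23
```

View pics/w3.png

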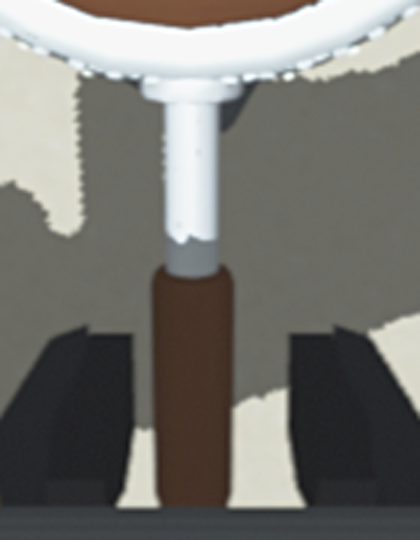

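The lever now stands free between the fingers. Its centre line runs from (313.7,166.7) through (313.7,220) to (314.7,296.7).

```bash
python3 - <<'E'
from h import *
d=np.load("w3.npz");P,b=bearing(d["K"],d["T"],[(313.7,166.7),(313.7,220),(314.7,296.7)]);print(P,b)
E
```

```text
[[0.531, -0.1471], [0.5087, -0.1579], [0.4724, -0.176]] 206.23360300457588
```

That is about 56° from the stop, i.e. click five, but it may still have been settling. Open, wait, and measure again.

```bash
python3 -m handwheel '[{"dx":0,"dy":0,"dz":0,"roll":0,"gripper":0.4},{"dx":0,"dy":0,"dz":0,"roll":0,"gripper":0.45},{"dx":0,"dy":0,"dz":0,"roll":0,"gripper":0.45},{"dx":0,"dy":0,"dz":0,"roll":0,"gripper":0.45},{"dx":0,"dy":0,"dz":0,"roll":0,"gripper":0.45}]'|grep -v rot; python3 - <<'E'
from h import *
st((.581,-.1247));a,K,T=cal("wrist");cv2.imwrite("pics/w4.png",a)
m=cv2.inRange(cv2.cvtColor(a,cv2.COLOR_BGR2HSV),(0,60,20),(20,255,200))
c=[]
for v in(232,246,260,274,288):
    x=np.flatnonzero(m[v,285:360])+285;c.append((x.min(),x.max(),v))
print(np.array(c).tolist());q=[((l+r)/2,v) for l,r,v in c];P,b=bearing(K,T,q);print(P[0],P[-1],b)
print("axis-based",np.degrees(np.arctan2(P[2][1]+.1247,P[2][0]-.581))%360)
E
```

```text
time: 14.18
ee_pos: [0.4873, -0.171, 0.2037]
contact_force: [-0.4, -0.5, -0.1]
gripper_width: 0.451
grasp_force: 0.0
t 14.18 bearing 206.3 tooly 296.1 r 104.5 z 203.7 Ftan(ccw+) 0.2 Frad 0.5 Fz -0.1 j7 -23
[[302, 328, 232], [303, 328, 246], [303, 328, 260], [304, 327, 274], [304, 327, 288]]
[0.5033, -0.1605] [0.4767, -0.1736] 206.3881428482492
axis-based 205.0515425906596
```

The lever is at rest at 206.4°, five clicks from the stop within about 1–2°. Lift clear and check from the same height as the first look.

```bash
python3 -m handwheel '[{"dx":0,"dy":0,"dz":-10,"roll":0,"gripper":0.45},{"dx":0,"dy":0,"dz":-30,"roll":0,"gripper":0.45},{"dx":0,"dy":0,"dz":-55,"roll":0,"gripper":0.45},{"dx":0,"dy":0,"dz":-80,"roll":0,"gripper":0.45},{"dx":0,"dy":0,"dz":-96,"roll":0,"gripper":0.45},{"dx":0,"dy":0,"dz":-96,"roll":0,"gripper":0.45},{"dx":0,"dy":0,"dz":-96,"roll":0,"gripper":0.45}]'|grep -v rot; python3 - <<'E'
from h import *
st((.581,-.1247));a,K,T=cal("wrist");b,K2,T2=cal("scene")
cv2.imwrite("pics/w5.png",np.hstack([a[0:300,170:470],cv2.resize(b[150:250,280:380],None,fx=3,fy=3,interpolation=2)]))
m=cv2.inRange(cv2.cvtColor(a,cv2.COLOR_BGR2HSV),(0,60,20),(20,255,200))
c=[]
for v in range(165,230,6):
    x=np.flatnonzero(m[v,270:370])+270
    if len(x):c.append((x.min(),x.max(),v))
print(np.array(c).tolist());q=[((l+r)/2,v) for l,r,v in c];print(bearing(K,T,q))
for bb in(195,206.4,218):print(bb,proj(K2,T2,np.array([.581+.122*np.cos(np.radians(bb)),-.1247+.122*np.sin(np.radians(bb)),.1985])))
E
```

```text
time: 14.82
ee_pos: [0.4877, -0.1712, 0.3008]
contact_force: [-0.5, 0.3, -0.9]
gripper_width: 0.446
grasp_force: 0.0
t 14.82 bearing 206.5 tooly 296.1 r 104.3 z 300.8 Ftan(ccw+) -0.5 Frad 0.3 Fz -0.9 j7 -28
[[310, 310, 177], [309, 323, 183], [309, 323, 189], [309, 323, 195], [309, 323, 201], [309, 323, 207], [309, 323, 213], [309, 323, 219], [309, 323, 225]]
([[0.5065, -0.1536], [0.5043, -0.1597], [0.5, -0.1618], [0.4957, -0.1639], [0.4913, -0.166], [0.4869, -0.1681], [0.4825, -0.1703], [0.478, -0.1725], [0.4734, -0.1747]], np.float64(212.65822100622873))
195 [313.21154169 198.80899226]
206.4 [323.29092005 199.85466442]
218 [333.75322484 199.90191185]
```

View pics/w5.png

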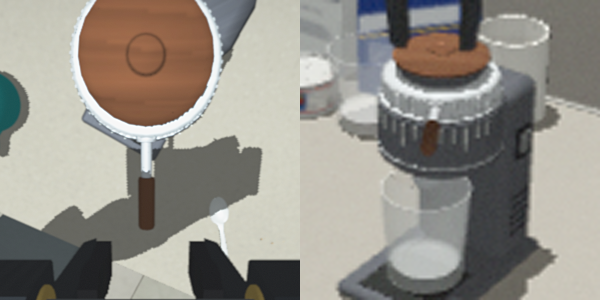

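The lifted wrist view shows the lever unmoved at about 206°, with the fingers clear. In the scene view the grip points to the front at about (323,197), as predicted, and the glass is in place. The stop was at 149–151°, so only five clicks (57.3°) fits; four or six would be at least 9° off. Handing in.

```bash
python3 -c "
from bench import manip
print(manip.sign_off())"
```

```text
the job is handed in; nothing more can be done
None
```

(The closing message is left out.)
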